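# Nest the catering lids upside down on the ring stand

## Robot

A 7-joint arm with a two-finger parallel gripper is mounted at the origin on a cart in front of the work surface, level with it; the furniture and walls round the work are solid. World frame = base frame: x ahead of the robot, y to its left, z up, the work surface at z = 0. Lengths are in m, angles in rad, forces in N, time in s.
With the tool pointing down it reaches from about 0.4 to 0.85 m from the base axis. Payload 4.4 kg.
Tool frame: the origin (TCP) lies on the mounting face of the last link; the fingertips stand 199 mm ahead of it and the grasp point (between the pads) lies 180 mm ahead of it; x points along the fingers, y is the direction in which the jaws open and shut, and the axes are right-handed (so a half turn about x gives the same grasp; the last joint's range is limited). The gripper opens to 94 mm and grips with 3 to 60 N. Pads are 16 mm wide; open, the fingers measure 119 mm over their backs; the gripper's body (75 mm by 177 mm) begins 78 mm behind the grasp point.
Start: joints at [1.056, 0.628, 0.038, 1.517, -0.027, 0.996, -0.02], TCP at [0.282, -0.586, 0.405] pointing down, gripper open.
Joint ranges: [-3.06, 3.06], [-0.37, 2.12], [-1.25, 1.32], [0.18, 2.47], [-1.1, 4.24], [0.23, 1.98], [-2.94, 2.94]. Speed limits (rad/s): [2.57, 2.57, 3.14, 3.14, 3.14, 3.14, 3.14].

## Interface

Orientations are given as a rotation vector (axis times angle).
In Python, from rig import ctrl gives the robot as it stands.
- The arm moves only by the tool step_arm, never from a script. Its argument "moves" is a list of rows, each a list of 6 numbers: the shift along the tool's x, y, z in mm, then the turn, a rotation vector about the tool's x, y, z in rad. A call has 1 to 20 rows; each row shifts and turns the pose as measured when the row begins, along the tool's axes as they then stand; what a row does not reach is not made up. A row lasts 1/8 s, in which the tool goes at most 62.5 mm and 10.7 degrees, less where a joint would pass 70% of its speed; a pose out of reach is approached as far as the arm can. A call is refused whole if a number of a shift passes 62.5 or a number of a turn 0.188, either way. A call with a gripper value outside its range is refused whole. "grip" is the opening, from 0 (shut) to 1 (fully open), set as the call begins (left out, the last holds). The fingers move at their own pace and stop on an object; "squeeze" is the grip in N (left out, the last holds). Time passes only in rows, so rows that do not move let the fingers close. It gives the time, the measured TCP pose, the force and the opening at its end, in the units of the state.
- ctrl.sense(): the state, without advancing time (a new reading comes with each control period).
- ctrl.get_image(name): name is "scene" or "top" or "wrist"; returns a dict with "frame" (480x640x3 uint8, red, green, blue), "depth" (480x640 float32, m along the optical axis (not along the pixel's ray), 0 where there is no reading), "mtx" (3x3 intrinsics, pixels), "world_from_camera" (4x4, takes a point from camera to world coordinates); the wrist camera has in their place "T_tool_cam" (4x4, takes a point from camera to tool coordinates, whose origin is the TCP and whose axes are the tool frame's). Camera axes: x right, y up, looking along -z (the intrinsics and any distortion apply to the point x, -y, -z); pixel columns grow to the right and rows downward; lengths in m; the calibration is good to about 2 mm. The wrist camera is an equidistant fisheye: a pixel r from the principal point sees the ray r / f radians off the axis. A picture is of the moment at which its call begins: read the wrist's pose just before it.
- ctrl.close_job(): hands the job in, once; it reports no verdict.
The state is a dict: "t": time; "qpos": joint angles; "qd": joint speeds; "joint_efforts": joint torques, N m; "tcp_pos": TCP position; "ee_rot": TCP orientation; "wrist_force": force on the tool from outside, world axes, zero at the start; "wrist_torque": the same for the moment, N m; "finger_gap": finger opening in m.
Only numpy, scipy, OpenCV 4.12 (cv2) and the standard library are available. Lean on these libraries where they do the work, as an engineer would, in place of code of your own. Each camera call takes 0.05 s, during which the arm holds its last target. There are 200 camera calls.

## Task

Put the coloured domed lids away upside down, each cupped in the one below: first lower the green lid into the hollow of the grey lid that already sits in the ring stand, then the orange lid into the green one. Both must be fully home, level, with the shoulder flat on the rim below; lower them rather than drop them, keep the grey lid in its stand, and leave the other goods on the worktop where they are.

Things in the scene. Friction and masses are not known exactly. Their poses are not given: they have to be found in the camera images.
- lid_grey: Grey domed lid (all three lids are alike), hollow side up, loose and level in the stand, rim 88 mm over the worktop. Origin: centre of the rim plane, z out of the hollow. Below the rim: upright skirt, radius 56 inside, 64 outside, down to a flat shoulder at z -24; under it the dome, radius 54 narrowing to the crown at z -60; black knob, radius 14, to z -76. Round: turn about z is free.
- lid_green: Green lid, same shape and frame as lid_grey, 0.15 to 0.33 kg, in its cradle, z leaning 0.65 rad from vertical to the cradle's front; it comes out straight along its z. Best pinched on the 8 mm skirt at the high (rear) side, one finger in the hollow, the other outside. Home in another lid, its shoulder lies on that rim: origin 24 mm above the other's, same axis; dome has 2 mm play all round.
- lid_orange: Orange lid, same shape, frame and weight as lid_green, in its own cradle with the same lean; it nests in another lid in the same way, with its origin 24 mm above the other's.
- cradle_green: Fixed light wooden cradle that holds the green lid: board 150x150x12 mm sloping 0.65 rad, low at its front (its own -x side, which faces the robot's left, within 0.3 rad), with a 114 mm hole in the middle. Origin: on the worktop, 68 mm under the centre of the board's upper face. The lid's shoulder lies on the board, its rim 24 mm off it, 52 mm of dome and knob below.
- cradle_orange: The same kind of cradle, holding the orange lid. The two stand side by side left of the scale, either one nearer to it; the scale is 220 mm high.
- stand: Fixed wooden ring stand: foot disc of 78 mm radius, collar of 67 mm outer and 56 mm inner radius, top at 64 mm, on which the grey lid's shoulder rests. Origin: centre of its underside, on the worktop.
- jar_spread: closed jar of brown spread, dark screw cap, 68 mm across, 100 mm high; bystander, to be left where it stands. Origin: centre of its underside.
- fish_tin: flat tin, pale with a teal top, 63x105x26 mm; bystander, to be left where it stands. Origin: centre of its underside.
- spice_jar: slim glass spice jar with a black cap, 41 mm across, 105 mm high; bystander, to be left where it stands. Origin: centre of its underside.
- biscuit_packet: long pink packet, 80x262x60 mm; bystander, to be left where it stands. Origin: centre of its underside.
- price_labeller: blue hand price labeller with a white paper roll, 143x204x60 mm; bystander, to be left where it stands. Origin: centre of its underside.

How it is judged:
On the way, in this order (a step that is already met when the one before it is completed fails the run):
1. The green lid is home in the grey lid, which still sits in the stand (horizontal distance between lid_green and lid_grey below 0.005 m and z of lid_green in the frame of lid_grey between 0.02 and 0.027 m and angle between the z axis of lid_green and the z axis of lid_grey, either way round below 0.06 rad and angle between lid_green's own z axis and vertical below 0.09 rad and horizontal distance between lid_grey and stand below 0.006 m and z of lid_grey in the frame of stand below 0.091 m and angle between lid_grey's own z axis and vertical below 0.07 rad), for 0.2 s.
2. The orange lid is home in the green lid, which is still home in the grey one (all of step 1 and horizontal distance between lid_orange and lid_green below 0.005 m and z of lid_orange in the frame of lid_green between 0.02 and 0.027 m and angle between the z axis of lid_orange and the z axis of lid_green, either way round below 0.06 rad and angle between lid_orange's own z axis and vertical below 0.09 rad), for 0.2 s.
At the end, for the whole second after the job is handed in: Grey lid in the stand (within 6 mm, level to 0.07 rad); green lid in it, orange lid in the green one, hollow side up, each centred to 5 mm, its origin 20 to 27 mm above the one below (24 is home), square to it within 0.06 rad, upright within 0.09 rad; all at rest (below 20 mm/s) (all of step 2 and linear speed of each of lid_grey, lid_green, lid_orange below 0.02 m/s); the robot touches nothing.
It fails at once if The grey lid is lifted or knocked out of the stand (z of lid_grey in the frame of stand above 0.105 m or angle between lid_grey's own z axis and vertical above 0.25 rad or horizontal distance between lid_grey and stand above 0.03 m).
It fails at once if A coloured lid is dropped: let go more than 25 mm above its seat over the stack ((contact force between the fingers and lid_green below 0.05 N and contact force between lid_green and anything else below 0.05 N and horizontal distance between lid_green and lid_grey below 0.06 m and z of lid_green in the frame of lid_grey above 0.049 m) or (contact force between the fingers and lid_orange below 0.05 N and contact force between lid_orange and anything else below 0.05 N and horizontal distance between lid_orange and lid_green below 0.06 m and z of lid_orange in the frame of lid_green above 0.049 m)).
It fails at once if One of the five bystanders is moved by more than 30 mm or tipped over (distance of any of jar_spread, fish_tin, spice_jar, biscuit_packet, price_labeller from where it was at the start of the episode above 0.03 m or angle between any of jar_spread, fish_tin, spice_jar, biscuit_packet, price_labeller's own z axis and vertical above 0.5 rad).
It also fails if it takes over 72 s, if anything falls off the work surface, if the arm or the gripper's body presses on something with over 40 N, if the wrist force passes 120 N, or if a joint passes its speed limit or range.

## Working session

There is one attempt and no reset: what is moved stays moved. The work goes in short steps, Python scripts to look and compute and a tool call to move; the robot and the scene stay as the last step left them, time stands still between calls to the robot, and variables do not carry over. Pictures are saved under pics/ and viewed, about 8 in all and at most 12, crops included, and the job is handed in when it is done.

Besides the shell and the picture viewer there is one more tool, called as a command line: name --pt "numbers of a row" for each row, then --argument value for the rest. step_arm: Moves the arm, as the interface text tells. Its arguments: {"type":"object","properties":{"moves":{"type":"array","items":{"type":"array","items":{"type":"number"}}},"grip":{"type":"number"},"squeeze":{"type":"number"}},"required":["moves"]}

```bash
mkdir -p pics; ls; python3 - <<'E'
from rig import ctrl
import cv2, numpy as np
s=ctrl.sense(); print({k:np.round(v,3) for k,v in s.items()})
for n in("scene","top"):
    d=ctrl.get_image(n); cv2.imwrite(f"pics/{n}0.png",d["frame"][:,:,::-1]); np.savez(f"{n}0.npz",**d)
    print(n,d["mtx"],d["world_from_camera"],{k:v for k,v in d.items() if k not in("frame","depth","mtx","world_from_camera")}, (d["depth"]>0).mean())
E
```

```text
pics
{'t': np.float64(0.0), 'qpos': array([ 1.056,  0.629,  0.038,  1.518, -0.027,  0.996, -0.02 ]), 'qd': array([ 0.001, -0.001, -0.001, -0.   , -0.   ,  0.002, -0.   ]), 'joint_efforts': array([-1.0000e-03, -5.4975e+01,  1.1440e+00, -1.8664e+01, -5.2000e-02,
        2.4000e-02,  0.0000e+00]), 'tcp_pos': array([ 0.282, -0.585,  0.404]), 'ee_rot': array([ 1.973,  0.452, -1.974]), 'wrist_force': array([-0.161,  0.464,  0.241]), 'wrist_torque': array([ 0.004, -0.003, -0.015]), 'finger_gap': np.float64(0.094)}
scene [[448.77069975   0.         326.21538552]
 [  0.         448.77069975 240.4718719 ]
 [  0.           0.           1.        ]] [[-0.81812019  0.32750229 -0.47267495 -0.07140912]
 [-0.57457864 -0.49873594  0.64893902  0.71982066]
 [-0.02321097  0.80249904  0.59620176  0.89053091]
 [ 0.          0.          0.          1.        ]] {} 0.9958235677083334
top [[623.49916992   0.         316.93491888]
 [  0.         623.49916992 239.41832213]
 [  0.           0.           1.        ]] [[ 2.81795785e-02  9.97641477e-01 -6.25890923e-02  4.59798633e-01]
 [-9.99601511e-01  2.82277621e-02 -1.14444056e-04 -1.70742460e-01]
 [ 1.65257587e-03  6.25673762e-02  9.98039374e-01  1.83681396e+00]
 [ 0.00000000e+00  0.00000000e+00  0.00000000e+00  1.00000000e+00]] {} 0.9960026041666666
```

View pics/scene0.png

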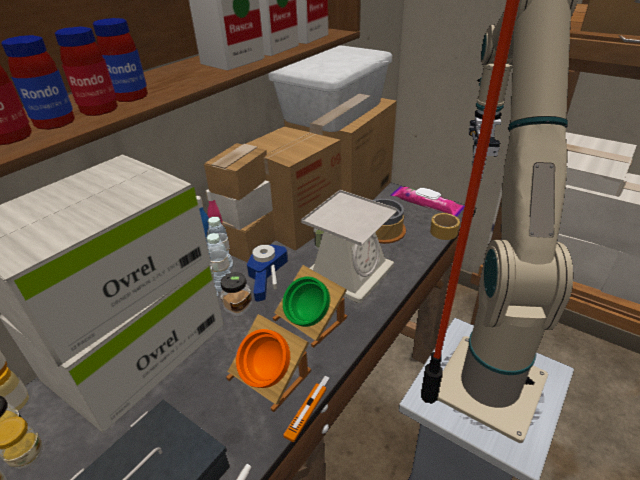

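View pics/top0.png

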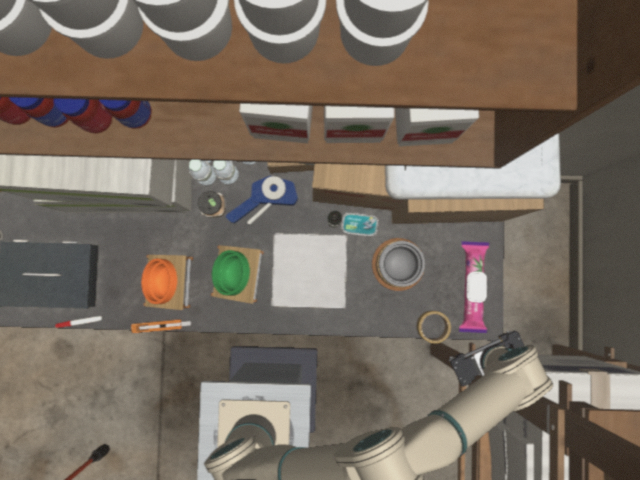

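The scene view shows the green lid at (306,301), orange at (263,358), the scale between them and the stand with the grey lid at about (390,220). From the top these are at (232,272), (160,281) and (400,264). The shelf overhangs the rear.

```bash
cat > h.py <<'E'
import numpy as np, cv2
def cloud(d):
    z=d["depth"]; v,u=np.mgrid[:480,:640]; K=d["mtx"]
    p=np.stack([(u-K[0,2])/K[0,0]*z,-(v-K[1,2])/K[1,1]*z,-z],-1)
    T=d["world_from_camera"]; w=p@T[:3,:3].T+T[:3,3]; w[z<=0]=np.nan; return w
def hsv(d): return cv2.cvtColor(np.ascontiguousarray(d["frame"]),cv2.COLOR_RGB2HSV)
def circ(xy):
    A=np.c_[2*xy,np.ones(len(xy))]; s=np.linalg.lstsq(A,(xy**2).sum(1),rcond=None)[0]
    return s[:2],np.sqrt(s[2]+s[:2]@s[:2])
def plane(p,it=300,tol=.003):
    g=np.random.default_rng(0); best=None
    for _ in range(it):
        a=p[g.choice(len(p),3,False)]; n=np.cross(a[1]-a[0],a[2]-a[0]); n/=np.linalg.norm(n)+1e-12
        m=abs((p-a[0])@n)<tol
        if best is None or m.sum()>best.sum(): best=m
    q=p[best]; c=q.mean(0); n=np.linalg.svd(q-c)[2][2]; return c,n*np.sign(n[2]),best.sum()
E
python3 - <<'E'
from h import *
for nm in("scene","top"):
    d=dict(np.load(nm+"0.npz")); W=cloud(d); H=hsv(d); fin=np.isfinite(W[...,0])
    for col,lo,hi in(("green",50,80),("orange",5,14)):
        m=(H[...,0]>=lo)&(H[...,0]<=hi)&(H[...,1]>150)&(H[...,2]>60)&fin&(W[...,2]>.03)&(W[...,2]<.25)&(W[...,1]>-.1)&(W[...,1]<.4)&(W[...,0]>.3)&(W[...,0]<.6)
        n_,lab,st,ce=cv2.connectedComponentsWithStats(m.astype(np.uint8)); k=1+st[1:,4].argmax(); m=lab==k
        p=W[m]; c0=np.median(p,0)
        near=fin&~m&(np.linalg.norm(W[...,:2]-c0[:2],axis=-1)<.12)&(W[...,2]>.015)&(H[...,1]>60)&(H[...,0]<25)
        b=W[near]; c,n,cnt=plane(b)
        h=(p-c)@n
        r=p[abs(h-np.percentile(h,97))<.004]
        # basis in plane
        ex=np.cross([1,0,0],n); ex/=np.linalg.norm(ex); ey=np.cross(n,ex)
        xy=np.c_[(r-c)@ex,(r-c)@ey]; cc,R=circ(xy)
        org=c+cc[0]*ex+cc[1]*ey+n*np.median((r-c)@n)
        print(nm,col,m.sum(),ce[k],"n",n.round(3),"tilt",np.arccos(n[2]).round(3),"az",np.arctan2(n[1],n[0]).round(3),cnt,"hrim",np.percentile(h,[90,97,99]).round(4),"R",R.round(4),"org",org.round(4),"zbyboard",(org-n*.024).round(4))
    # grey
    m=fin&(W[...,2]>.083)&(W[...,2]<.094)&(abs(W[...,0]-.42)<.12)&(abs(W[...,1]+.40)<.15)&(H[...,1]<70)
    p=W[m]
    if len(p)>30:
        print(nm,"greyrim",circ(p[:,:2]),len(p),np.percentile(p[:,2],[5,50,95]))
    # scale and obstacles
    m=fin&(W[...,2]>.19)&(W[...,2]<.24)&(abs(W[...,1]+.15)<.15)&(abs(W[...,0]-.42)<.2)&(H[...,1]<60)
    if m.any(): print("scale",np.percentile(W[m],[1,50,99],axis=0).round(3))
W=cloud(dict(np.load("top0.npz")))
for n,(u,v) in dict(tape=(434,318),orangebox=(300,180),labeler=(262,188),jar=(211,204),spice=(335,217),tin=(360,224),shelf=(250,130),carton=(240,152),box2=(430,205),redbox=(100,190),packet=(475,290)).items(): print(n,W[v,u].round(3))
E
```

```text
scene green 1376 [305.33575581 299.85755814] n [0.06  0.601 0.797] tilt 0.649 az 1.471 901 hrim [0.0247 0.0263 0.0272] R 0.0598 org [0.4694 0.0818 0.0834] zbyboard [0.468  0.0674 0.0643]
scene orange 2214 [262.56458898 356.29087624] n [0.014 0.605 0.796] tilt 0.65 az 1.547 1248 hrim [0.0244 0.0259 0.0268] R 0.0599 org [0.4396 0.2816 0.0834] zbyboard [0.4392 0.2671 0.0643]
scene greyrim (array([ 0.50768476, -0.40538698]), np.float64(0.05982364321199883)) 87 [0.08332479 0.08608108 0.08936969]
scale [[ 0.387 -0.245  0.206]
 [ 0.477 -0.146  0.209]
 [ 0.575 -0.053  0.218]]Traceback (most recent call last):
  File "<stdin>", line 6, in <module>
ValueError: attempt to get argmax of an empty sequence
```

```bash
python3 - <<'E'
from h import *
d=dict(np.load("top0.npz")); W=cloud(d); H=hsv(d); fin=np.isfinite(W[...,0])
for u,v in((232,272),(160,281),(250,262),(380,264),(310,270),(220,240)): print((u,v),H[v,u],W[v,u].round(3))
for n,(u,v) in dict(tape=(434,312),labeler=(262,188),roll=(270,188),jar=(211,204),spice=(335,217),tin=(360,224),shelf=(250,130),carton=(270,135),box2=(430,205),box3=(340,180),bigbox=(100,190),packet=(475,290)).items(): print(n,W[v,u].round(3))
E
```

```text
(232, 272) [ 65 136 152] [0.472 0.074 0.022]
(160, 281) [ 12 177 234] [0.44  0.281 0.025]
(250, 262) [ 18 103 158] [0.501 0.014 0.096]
(380, 264) [ 30   5 145] [ 0.505 -0.349  0.089]
(310, 270) [ 15  10 206] [ 0.481 -0.155  0.211]
(220, 240) [20 16 94] [ 0.565  0.116 -0.003]
tape [ 0.374 -0.511  0.046]
labeler [ 0.716 -0.008  0.051]
roll [ 0.718 -0.03   0.04 ]
jar [0.659 0.128 0.105]
spice [ 0.633 -0.219  0.101]
tin [ 0.622 -0.295  0.028]
shelf [ 0.739 -0.037  0.664]
carton [ 0.736 -0.073  0.636]
box2 [ 0.647 -0.444  0.324]
box3 [ 0.705 -0.224  0.305]
bigbox [0.645 0.322 0.438]
packet [ 0.44  -0.624  0.057]
```

```bash
cat >> h.py <<'E'
from scipy.spatial.transform import Rotation as Ro
def rows(s,pos,R,N):
    R0=Ro.from_rotvec(s["ee_rot"]); Rr=R0.inv()*R; p=R0.inv().apply(np.array(pos)-s["tcp_pos"])
    w=Rr.as_rotvec()/N; S=sum(Ro.from_rotvec(w*k).as_matrix() for k in range(N))
    v=np.linalg.solve(S,p)*1000
    print(N,"rows of",np.r_[v.round(1),w.round(4)].tolist()); return v,w
def frame(X,Y):
    X=np.array(X,float);X/=np.linalg.norm(X);Y=np.array(Y,float);Y-=X*(X@Y);Y/=np.linalg.norm(Y)
    return Ro.from_matrix(np.c_[X,Y,np.cross(X,Y)])
E
python3 - <<'E'
from h import *
from rig import ctrl
d=dict(np.load("top0.npz")); W=cloud(d); H=hsv(d); fin=np.isfinite(W[...,0])
for col,lo,hi,c0 in(("green",55,80,(.469,.075)),("orange",7,14,(.44,.275))):
    n=dict(green=np.array([.06,.601,.797]),orange=np.array([.014,.605,.796]))[col]
    near=fin&(np.linalg.norm(W[...,:2]-c0,axis=-1)<.09)
    m=near&(H[...,0]>=lo)&(H[...,0]<=hi)&(H[...,1]>(100 if col=="green" else 150))
    b=W[near&~m&(W[...,2]>.02)&(H[...,0]>13)&(H[...,0]<25)&(H[...,1]>60)]
    c,n2,cnt=plane(b)
    p=W[m]; h=(p-c)@n2; r=p[abs(h-.024)<.003]
    ex=np.cross([1,0,0],n2); ex/=np.linalg.norm(ex); ey=np.cross(n2,ex)
    cc,R=circ(np.c_[(r-c)@ex,(r-c)@ey]); print(col,m.sum(),cnt,n2.round(3),np.percentile(h,[90,97]).round(4),len(r),R.round(4),(c+cc[0]*ex+cc[1]*ey+n2*.024).round(4))
m=fin&(W[...,2]>.083)&(W[...,2]<.094)&(np.linalg.norm(W[...,:2]-(.507,-.405),axis=-1)<.075)
print("grey",circ(W[m][:,:2]),m.sum(), np.median(W[m][:,2]))
s=ctrl.sense(); R0=Ro.from_rotvec(s["ee_rot"]); print(R0.as_matrix().round(3))
n=np.array([.06,.601,.797]);n/=np.linalg.norm(n)
org=np.array([.469,.081,.085]); up=np.array([0,0,1])-n*n[2]; up/=np.linalg.norm(up)
g=org+.06*up
for sg in(1,-1):
    R=frame(-n,sg*up); print(sg,(R0.inv()*R).magnitude(),g, g+n*.28)
E
```

```text
green 1294 417 [0.054 0.593 0.803] [0.0238 0.0267] 197 0.0589 [0.4703 0.0769 0.0869]
orange 1298 407 [0.022 0.605 0.796] [0.0245 0.027 ] 231 0.0592 [0.4405 0.2773 0.0859]
grey (array([ 0.5090425 , -0.40839714]), np.float64(0.05992127023085087)) 314 0.08811312346270928
[[-0.001  0.434 -0.901]
 [ 0.002 -0.901 -0.434]
 [-1.    -0.002 -0.   ]]
1 0.8441759712292379 [0.46424959 0.03341678 0.12123907] [0.48104951 0.20169593 0.34439796]
-1 2.6223888448556587 [0.46424959 0.03341678 0.12123907] [0.48104951 0.20169593 0.34439796]
```

```bash
python3 - <<'E'
from h import *
from rig import ctrl
s=ctrl.sense()
n=np.array([.057,.597,.80]);n/=np.linalg.norm(n); up=np.array([0,0,1])-n*n[2]; up/=np.linalg.norm(up)
R0=Ro.from_rotvec(s["ee_rot"])
down=frame([0,0,-1],[.1,-1,0])
rows(s,(.44,-.15,.55),down,10)
s2=dict(tcp_pos=np.array((.44,-.15,.55)),ee_rot=down.as_rotvec())
org=np.array([.470,.079,.086]); g=org+.06*up
rows(s2,g+n*.25,frame(-n,up),8)
E
```

```text
10 rows of [-14.6, -37.4, -27.8, 0.0349, 0.0, 0.0002]
8 rows of [16.1, -48.4, -6.2, 0.0235, -0.0078, 0.0802]
```

step_arm --pt "-14.6 -37.4 -27.8 0.035 0 0" --pt "-14.6 -37.4 -27.8 0.035 0 0" --pt "-14.6 -37.4 -27.8 0.035 0 0" --pt "-14.6 -37.4 -27.8 0.035 0 0" --pt "-14.6 -37.4 -27.8 0.035 0 0" --pt "-14.6 -37.4 -27.8 0.035 0 0" --pt "-14.6 -37.4 -27.8 0.035 0 0" --pt "-14.6 -37.4 -27.8 0.035 0 0" --pt "-14.6 -37.4 -27.8 0.035 0 0" --pt "-14.6 -37.4 -27.8 0.035 0 0" --grip 0.5 --squeeze 50

```text
t: 1.35
tcp_pos: [0.4448, -0.14, 0.5505]
ee_rot: [2.177, 0.095, -2.191]
wrist_force: [1.4, -0.4, 0.4]
finger_gap: 0.047
```

```bash
cat > pre.py <<'E'
import sys
from h import *
from rig import ctrl
s=ctrl.sense(); print(s["t"],s["qpos"].round(2),s["tcp_pos"].round(3),Ro.from_rotvec(s["ee_rot"]).as_matrix().round(3).tolist())
n=np.array([.057,.597,.80]);n/=np.linalg.norm(n); up=np.array([0,0,1])-n*n[2]; up/=np.linalg.norm(up)
org=np.array([.470,.079,.086]); g=org+.06*up
rows(s,g+n*float(sys.argv[1]),frame(-n,up),int(sys.argv[2]))
E
python3 pre.py .25 8
```

```text
1.35 [ 0.26  0.21 -0.01  1.78 -0.    1.16 -1.25] [ 0.445 -0.14   0.551] [[-0.007, 0.08, -0.997], [0.007, -0.997, -0.08], [-1.0, -0.007, 0.006]]
8 rows of [16.7, -47.2, -5.1, 0.0214, -0.0062, 0.081]
```

step_arm --pt "16.7 -47.2 -5.1 0.0214 -0.0062 0.081" --pt "16.7 -47.2 -5.1 0.0214 -0.0062 0.081" --pt "16.7 -47.2 -5.1 0.0214 -0.0062 0.081" --pt "16.7 -47.2 -5.1 0.0214 -0.0062 0.081" --pt "16.7 -47.2 -5.1 0.0214 -0.0062 0.081" --pt "16.7 -47.2 -5.1 0.0214 -0.0062 0.081" --pt "16.7 -47.2 -5.1 0.0214 -0.0062 0.081" --pt "16.7 -47.2 -5.1 0.0214 -0.0062 0.081"

```text
t: 2.35
tcp_pos: [0.4843, 0.1894, 0.3169]
ee_rot: [1.858, -0.741, -1.888]
wrist_force: [0.9, -0.6, -0.1]
finger_gap: 0.0471
```

```bash
python3 pre.py .25 2; python3 - <<'E'
from h import *
from rig import ctrl
s=ctrl.sense(); d=ctrl.get_image("wrist"); np.savez("w1.npz",**d,**s); cv2.imwrite("pics/w1.png",d["frame"][:,:,::-1]); print({k:v for k,v in d.items() if k not in("frame","depth")})
E
```

```text
2.35 [-0.59  0.69 -0.01  1.84  0.57  1.13 -2.65] [0.484 0.189 0.317] [[-0.046, -0.089, -0.995], [-0.612, -0.785, 0.098], [-0.79, 0.613, -0.018]]
2 rows of [0.8, 5.3, 1.8, -0.0068, -0.0061, -0.0084]
{'mtx': array([[371.64829954,   0.        , 325.7296858 ],
       [  0.        , 371.64829954, 241.33144402],
       [  0.        ,   0.        ,   1.        ]]), 'T_tool_cam': array([[ 1.24070972e-03,  2.86657970e-01, -9.58032186e-01,
         2.01213250e-02],
       [ 9.99999177e-01, -4.33386570e-05,  1.28209192e-03,
         9.25093323e-04],
       [ 3.26002039e-04, -9.58032988e-01, -2.86657787e-01,
        -8.26593311e-02],
       [ 0.00000000e+00,  0.00000000e+00,  0.00000000e+00,
         1.00000000e+00]])}
```

View pics/w1.png

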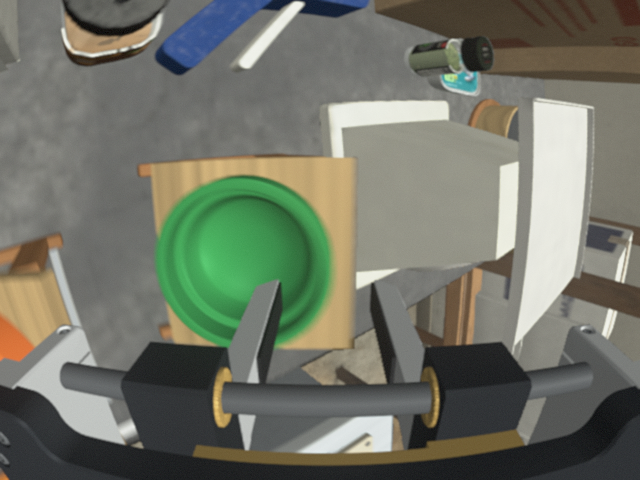

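The wrist view shows the green lid's rim centred near (245,262). Its right (rear) edge at about u=330 lies between the fingers at u=275 and 375. I'll refine the rim from this view.

```bash
cat >> h.py <<'E'
def rays(d,u,v):
    K=d["mtx"]; a=(u-K[0,2])/K[0,0]; b=(v-K[1,2])/K[1,1]; r=np.hypot(a,b)+1e-9
    q=np.stack([a/r*np.sin(r),-b/r*np.sin(r),-np.cos(r)],-1); return q
def wcam(d,s):
    R=Ro.from_rotvec(s["ee_rot"]).as_matrix(); T=d["T_tool_cam"]; return R@T[:3,:3], R@T[:3,3]+s["tcp_pos"]
def wcloud(d,s):
    v,u=np.mgrid[:480,:640]; q=rays(d,u.astype(float),v.astype(float)); z=d["depth"]; p=q/(-q[...,2:])*z[...,None]
    A,t=wcam(d,s); w=p@A.T+t; w[z<=0]=np.nan; return w
def lidfit(d,s,lo,hi,smin,c0,rad=.1):
    """rim plane+centre from wrist depth, and rim outer contour cast on that plane"""
    W=wcloud(d,s); H=hsv(d); near=np.isfinite(W[...,0])&(np.linalg.norm(W-c0,axis=-1)<rad)
    m=near&(H[...,0]>=lo)&(H[...,0]<=hi)&(H[...,1]>smin)
    b=W[near&~m&(H[...,0]>13)&(H[...,0]<25)&(H[...,1]>60)&(W[...,2]>.02)]
    c,n,cnt=plane(b); p=W[m]; h=(p-c)@n
    ex=np.cross([1,0,0],n); ex/=np.linalg.norm(ex); ey=np.cross(n,ex)
    r=p[abs(h-.024)<.003]; cc,R=circ(np.c_[(r-c)@ex,(r-c)@ey])
    print("n",n.round(3),cnt,"h",np.percentile(h,[90,95,98]).round(4),"R",R.round(4),"org",(c+cc[0]*ex+cc[1]*ey+.024*n).round(4))
    # outer contour by rays onto rim plane
    k=max(cv2.findContours(m.astype(np.uint8),0,1)[0],key=len)[:,0].astype(float)
    A,t=wcam(d,s); q=rays(d,k[:,0],k[:,1])@A.T
    P=t+q*(((c+.024*n-t)@n)/(q@n))[:,None]; xy=np.c_[(P-c)@ex,(P-c)@ey]
    cc,R=circ(xy)
    for _ in range(10):
        e=np.hypot(*(xy-cc).T)-R; cc,R=circ(xy[(abs(e-np.median(e))<.002)])
    print("contour R",R.round(4),"org",(c+cc[0]*ex+cc[1]*ey+.024*n).round(4))
E
python3 - <<'E'
from h import *
z=dict(np.load("w1.npz")); lidfit(z,z,55,85,90,np.array([.470,.079,.080]))
E
```

```text
n [0.065 0.601 0.797] 10612 h [0.0239 0.0244 0.0248] R 0.0588 org [0.4705 0.0813 0.0847]
contour R 0.0615 org [0.4713 0.0827 0.0836]
```

```bash
sed -i 's/n=np.array(.*);n\/=/n=np.array([.063,.602,.796]);n\/=/; s/org=np.array(\[[^]]*\])/org=np.array([.4705,.0813,.085])/' pre.py; python3 pre.py .21 3
```

```text
2.4 [-0.59  0.7  -0.01  1.84  0.57  1.13 -2.66] [0.483 0.194 0.309] [[-0.05, -0.078, -0.996], [-0.613, -0.785, 0.092], [-0.788, 0.615, -0.009]]
3 rows of [12.5, 4.9, 0.4, 0.0013, -0.0048, -0.0041]
```

step_arm --pt "12.5 4.9 0.4 0.0013 -0.0048 -0.0041" --pt "12.5 4.9 0.4 0.0013 -0.0048 -0.0041" --pt "12.5 4.9 0.4 0.0013 -0.0048 -0.0041" --pt "0 0 0 0 0 0"

```text
t: 2.9
tcp_pos: [0.4783, 0.1542, 0.2888]
ee_rot: [1.846, -0.737, -1.916]
wrist_force: [-0.1, 0.2, -0.1]
finger_gap: 0.0467
```

```bash
python3 pre.py .1785 3
```

```text
2.9 [-0.54  0.71  0.    1.91  0.59  1.04 -2.66] [0.478 0.154 0.289] [[-0.066, -0.086, -0.994], [-0.602, -0.791, 0.109], [-0.796, 0.606, 0.0]]
3 rows of [9.4, -1.7, 0.1, -0.0012, 0.001, -0.0002]
```

step_arm --pt "9.4 -1.7 0.1 -0.001 0.001 0" --pt "9.4 -1.7 0.1 -0.001 0.001 0" --pt "8 -1.4 0 0 0 0" --pt "0 0 0 0 0 0"

```text
t: 3.4
tcp_pos: [0.4772, 0.1405, 0.2645]
ee_rot: [1.851, -0.734, -1.914]
wrist_force: [0.6, -0.3, -0.0]
finger_gap: 0.0467
```

```bash
python3 pre.py .178 1;  python3 - <<'E'
from h import *
from rig import ctrl
d=ctrl.get_image("wrist"); cv2.imwrite("pics/w2.png",d["frame"][:,:,::-1])
E
```

```text
3.4 [-0.53  0.74  0.02  1.94  0.63  0.97 -2.69] [0.477 0.141 0.264] [[-0.062, -0.087, -0.994], [-0.6, -0.793, 0.107], [-0.797, 0.604, -0.003]]
1 rows of [1.0, -1.2, 0.5, -0.0042, -0.0006, 0.0021]
```

View pics/w2.png

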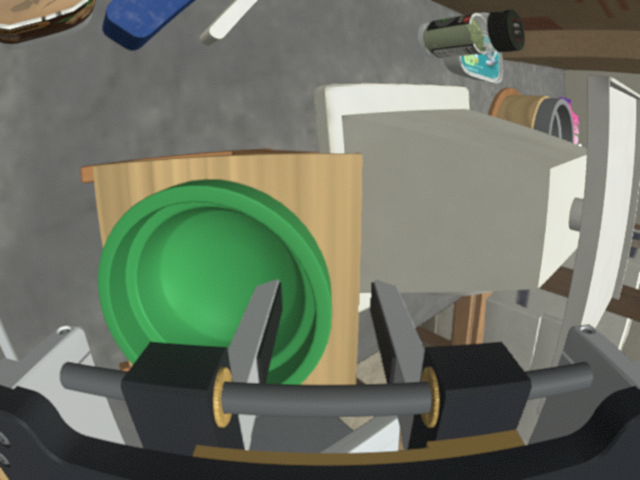

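The left finger is in the hollow and the right one is outside the rear skirt, with the rim at about (330,290). I'll close now.

step_arm --pt "0.8 -1 0 0 0 0" --pt "0 0 0 0 0 0" --pt "0 0 0 0 0 0" --pt "0 0 0 0 0 0" --pt "0 0 0 0 0 0" --grip 0 --squeeze 50

```text
t: 4.08
tcp_pos: [0.4776, 0.1419, 0.2639]
ee_rot: [1.853, -0.733, -1.912]
wrist_force: [-0.3, -0.6, 1.5]
finger_gap: 0.0064
```

step_arm --pt "-15 0 0 0 0 0" --pt "-25 0 0 0 0 0" --pt "-30 0 0 0 0 0" --pt "-30 0 0 0 0 0" --pt "0 0 0 0 0 0"

```text
t: 4.7
tcp_pos: [0.4833, 0.207, 0.3467]
ee_rot: [1.857, -0.724, -1.917]
wrist_force: [-0.3, -1.2, -3.6]
finger_gap: 0.0063
```

```bash
cat > held.py <<'E'
# held lid centre & normal in tool frame: rim points from wrist depth
import sys
from h import *
from rig import ctrl
s=ctrl.sense(); d=ctrl.get_image("wrist"); cv2.imwrite("pics/%s.png"%sys.argv[1],d["frame"][:,:,::-1]); np.savez(sys.argv[1]+".npz",**d,**s)
lo,hi,sm,sg=[float(a) for a in sys.argv[2:6]]
R=Ro.from_rotvec(s["ee_rot"]); W=wcloud(d,s); P=(W-s["tcp_pos"])@R.as_matrix(); H=hsv(d)
c0=np.array([.18,-.06*sg,0])   # sg=+1: grip side lies toward +tool y from the centre
m=np.isfinite(P[...,0])&(H[...,0]>=lo)&(H[...,0]<=hi)&(H[...,1]>sm)&(np.linalg.norm(P-c0,axis=-1)<.09)
n_,lab,st,_=cv2.connectedComponentsWithStats(m.astype(np.uint8)); m=lab==1+st[1:,4].argmax()
p=P[m]; r=p[(abs(p[:,0]-.178)<.02)&(abs(np.hypot(p[:,1]-c0[1],p[:,2])-.06)<.009)]
c,n,cnt=plane(r,800,.0015); n=n*-np.sign(n[0])
q=r[abs((r-c)@n)<.0015]; ex=np.cross([0,0,1],n);ex/=np.linalg.norm(ex);ey=np.cross(n,ex)
cc,rad=circ(np.c_[(q-c)@ex,(q-c)@ey]); org=c+cc[0]*ex+cc[1]*ey
print("mask",m.sum(),"rim pts",cnt,len(r),"R",rad.round(4),"org tool",org.round(4),"n tool",n.round(3),"world n",R.apply(n).round(3),"org w",(s["tcp_pos"]+R.apply(org)).round(4))
k=max(cv2.findContours(m.astype(np.uint8),0,1)[0],key=len)[:,0].astype(float)
T=d["T_tool_cam"]; qq=rays(d,k[:,0],k[:,1])@T[:3,:3].T; t=T[:3,3]; X=t+qq*(((c-t)@n)/(qq@n))[:,None]
xy=np.c_[(X-c)@ex,(X-c)@ey]; cc=np.array([(org-c)@ex,(org-c)@ey]); 
for _ in range(10):
    e=np.hypot(*(xy-cc).T); g=abs(e-.0635)<.004; cc,rad=circ(xy[g])
print("contour",g.sum(),len(k),"R",rad.round(4),"org tool",(c+cc[0]*ex+cc[1]*ey).round(4))
print(s["t"],s["qpos"].round(2),s["tcp_pos"].round(4),s["wrist_force"].round(1))
E
python3 held.py w3 50 85 90 1
```

```text
mask 33480 rim pts 6892 11172 R 0.0596 org tool [ 0.1799 -0.0582  0.0021] n tool [-1.    -0.002 -0.004] world n [0.064 0.595 0.801] org w [0.4754 0.1468 0.1676]
contour 505 798 R 0.0635 org tool [ 0.1799 -0.0575  0.0002]
4.7 [-0.59  0.65 -0.03  1.8   0.52  1.21 -2.61] [0.4833 0.207  0.3467] [-0.3 -1.2 -3.6]
```

View pics/w3.png

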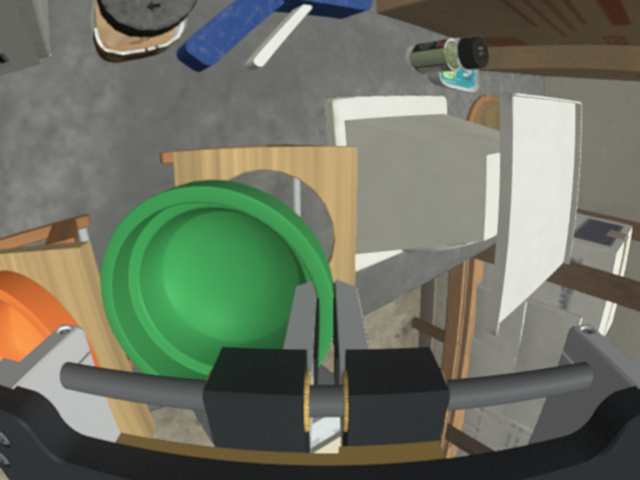

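```bash
cat > go.py <<'E'
# go.py lid_x lid_y lid_z heading_deg N  : bring held lid origin (tool coords OFF) there, tool straight down
import sys
from h import *
from rig import ctrl
OFF=np.array(eval(open("off.txt").read()))
s=ctrl.sense(); a=[float(x) for x in sys.argv[1:5]]; h=np.radians(a[3])
R=frame([0,0,-1],[np.cos(h),np.sin(h),0]); p=np.array(a[:3])-R.apply(OFF)
print("t",s["t"],"now",s["tcp_pos"].round(4),"tgt",p.round(4),"lid now",(s["tcp_pos"]+Ro.from_rotvec(s["ee_rot"]).apply(OFF)).round(4),"xaxis",Ro.from_rotvec(s["ee_rot"]).as_matrix()[:,0].round(4),"F",s["wrist_force"].round(1),"q",s["qpos"].round(2))
rows(s,p,R,int(sys.argv[5]))
E
echo "[.180,-.058,.001]">off.txt; python3 go.py .43 .13 .40 -95 8
```

```text
t 4.75 now [0.4829 0.2058 0.3458] tgt [0.4259 0.0721 0.58  ] lid now [0.4756 0.1448 0.1669] xaxis [-0.0622 -0.5958 -0.8007] F [-0.1 -0.2 -3.7] q [-0.59  0.65 -0.03  1.8   0.52  1.21 -2.61]
8 rows of [-21.6, 27.0, 5.5, -0.0022, 0.0006, -0.0803]
```

step_arm --pt "-21.6 27 5.5 -0.002 0.0006 -0.08" --pt "-21.6 27 5.5 -0.002 0.0006 -0.08" --pt "-21.6 27 5.5 -0.002 0.0006 -0.08" --pt "-21.6 27 5.5 -0.002 0.0006 -0.08" --pt "-21.6 27 5.5 -0.002 0.0006 -0.08" --pt "-21.6 27 5.5 -0.002 0.0006 -0.08" --pt "-21.6 27 5.5 -0.002 0.0006 -0.08" --pt "-21.6 27 5.5 -0.002 0.0006 -0.08"

```text
t: 5.75
tcp_pos: [0.4215, 0.0618, 0.5739]
ee_rot: [-2.146, 0.103, 2.201]
wrist_force: [0.1, -0.4, -3.1]
finger_gap: 0.0063
```

```bash
python3 go.py .47 -.407 .34 -135 14
```

```text
t 5.75 now [0.4215 0.0618 0.5739] tgt [ 0.4297 -0.4487  0.52  ] lid now [0.4214 0.1196 0.3939] xaxis [-2.540e-02  1.000e-04 -9.997e-01] F [ 0.1 -0.4 -3.1] q [-0.11  0.13 -0.11  1.81  0.01  1.22 -1.89]
14 rows of [3.7, 33.8, -15.6, 0.0494, 0.0017, -0.0008]
```

step_arm --pt "3.7 33.8 -15.6 0.049 0.0017 0" --pt "3.7 33.8 -15.6 0.049 0.0017 0" --pt "3.7 33.8 -15.6 0.049 0.0017 0" --pt "3.7 33.8 -15.6 0.049 0.0017 0" --pt "3.7 33.8 -15.6 0.049 0.0017 0" --pt "3.7 33.8 -15.6 0.049 0.0017 0" --pt "3.7 33.8 -15.6 0.049 0.0017 0" --pt "3.7 33.8 -15.6 0.049 0.0017 0" --pt "3.7 33.8 -15.6 0.049 0.0017 0" --pt "3.7 33.8 -15.6 0.049 0.0017 0" --pt "3.7 33.8 -15.6 0.049 0.0017 0" --pt "3.7 33.8 -15.6 0.049 0.0017 0" --pt "3.7 33.8 -15.6 0.049 0.0017 0" --pt "3.7 33.8 -15.6 0.049 0.0017 0" --pt "0 0 0 0 0 0"

```text
t: 7.62
tcp_pos: [0.3979, -0.4755, 0.4979]
ee_rot: [-1.678, 0.79, 1.795]
wrist_force: [-0.1, -0.2, -3.0]
finger_gap: 0.0066
```

```bash
python3 held.py w4 50 85 90 1; python3 go.py .508 -.407 .22 -135 5
```

```text
mask 33448 rim pts 6885 11277 R 0.0596 org tool [ 0.1796 -0.0577  0.0014] n tool [-1.    -0.004 -0.003] world n [ 0.071 -0.002  0.997] org w [ 0.4277 -0.4352  0.3161]
contour 505 798 R 0.0635 org tool [ 0.1796 -0.0569 -0.0005]
7.625 [ 0.65  0.53  0.28  1.46 -0.1   1.21 -1.47] [ 0.3979 -0.4755  0.4979] [-0.1 -0.2 -3. ]
t 7.675 now [ 0.3992 -0.4737  0.4979] tgt [ 0.4677 -0.4487  0.4   ] lid now [ 0.4295 -0.433   0.3157] xaxis [-0.065   0.0041 -0.9979] F [ 0.4  0.2 -2.9] q [ 0.64  0.53  0.28  1.46 -0.1   1.22 -1.47]
5 rows of [19.0, -13.9, -6.4, -0.0086, 0.0096, -0.0088]
```

View pics/w4.png

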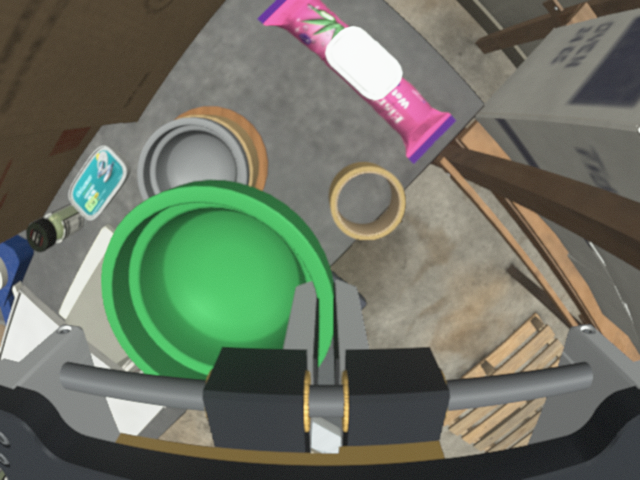

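The grey lid shows at (198,167), partly behind the held green lid. I'll measure its rim from this view while continuing towards it.

```bash
cat > grey.py <<'E'
import sys
from h import *
z=dict(np.load(sys.argv[1])); W=wcloud(z,z); zc=float(sys.argv[2]); H=hsv(z)
r=np.linalg.norm(W[...,:2]-(.508,-.407),axis=-1)
m=np.isfinite(r)&(abs(W[...,2]-zc)<.006)&(abs(r-.06)<.009)
if len(sys.argv)>3: m&=(H[...,0]>50)&(H[...,0]<85)&(H[...,1]>90)
p=W[m]; print(len(p),"z",np.percentile(p[:,2],[10,50,90]).round(4),[x.round(4) for x in circ(p[:,:2])])
c,n,k=plane(p,300,.002); print("n",n.round(3),k)
E
python3 grey.py w4.npz .088
```

```text
1604 z [0.086  0.0882 0.0894] [array([ 0.5071, -0.4092]), np.float64(0.0596)]
n [ 0.002 -0.001  1.   ] 1400
```

step_arm --pt "19 -13.9 -6.4 -0.0086 0.0096 -0.0088" --pt "19 -13.9 -6.4 -0.0086 0.0096 -0.0088" --pt "19 -13.9 -6.4 -0.0086 0.0096 -0.0088" --pt "19 -13.9 -6.4 -0.0086 0.0096 -0.0088" --pt "19 -13.9 -6.4 -0.0086 0.0096 -0.0088" --pt "0 0 0 0 0 0"

```text
t: 8.43
tcp_pos: [0.4694, -0.4398, 0.3919]
ee_rot: [-1.75, 0.713, 1.774]
wrist_force: [-0.7, 0.3, -2.5]
finger_gap: 0.0067
```

```bash
echo "[.180,-.0575,.0005]">off.txt; python3 go.py .508 -.407 .19 -135 2
```

```text
t 8.425 now [ 0.4694 -0.4398  0.3919] tgt [ 0.4677 -0.448   0.37  ] lid now [ 0.5079 -0.396   0.2122] xaxis [-0.0079  0.0136 -0.9999] F [-0.7  0.3 -2.5] q [ 0.58  0.64  0.22  1.55 -0.16  0.98 -1.5 ]
2 rows of [10.9, 3.5, -2.4, 0.004, 0.0076, 0.002]
```

step_arm --pt "10.9 3.5 -2.4 0.004 0.0076 0.002" --pt "10.9 3.5 -2.4 0.004 0.0076 0.002" --pt "0 0 0 0 0 0"

```text
t: 8.8
tcp_pos: [0.4659, -0.4491, 0.3698]
ee_rot: [-1.759, 0.733, 1.759]
wrist_force: [-0.3, 0.0, -2.9]
finger_gap: 0.0064
```

```bash
python3 go.py .5075 -.4085 .145 -135 3; python3 held.py w5 50 85 90 1;python3 grey.py w5.npz .088
```

```text
t 8.8 now [ 0.4659 -0.4491  0.3698] tgt [ 0.4672 -0.4495  0.325 ] lid now [ 0.5062 -0.4085  0.1896] xaxis [-9.0e-04 -2.1e-03 -1.0e+00] F [-0.3  0.  -2.9] q [ 0.6   0.67  0.22  1.57 -0.17  0.92 -1.49]
3 rows of [14.9, -0.2, -0.4, -0.0007, -0.0003, -0.0007]
mask 33459 rim pts 6906 11310 R 0.0595 org tool [ 0.1795 -0.0578  0.0014] n tool [-1.    -0.004 -0.005] world n [0.007 0.002 1.   ] org w [ 0.5057 -0.4077  0.1901]
contour 509 802 R 0.0634 org tool [ 0.1795 -0.057  -0.0006]
8.8 [ 0.6   0.67  0.22  1.57 -0.17  0.92 -1.49] [ 0.4659 -0.4491  0.3698] [-0.3  0.  -2.9]
2033 z [0.0871 0.0883 0.0892] [array([ 0.5076, -0.4102]), np.float64(0.0589)]
n [ 0.001 -0.004  1.   ] 1938
```

step_arm --pt "14.9 -0.2 -0.4 -0.0007 0 0" --pt "14.9 -0.2 -0.4 -0.0007 0 0" --pt "14.9 -0.2 -0.4 -0.0007 0 0" --pt "0 0 0 0 0 0"

```text
t: 9.35
tcp_pos: [0.4673, -0.4497, 0.3225]
ee_rot: [-1.761, 0.731, 1.76]
wrist_force: [-0.2, -0.5, -2.8]
finger_gap: 0.0064
```

```bash
python3 go.py .5075 -.409 .128 -135 3
```

```text
t 9.35 now [ 0.4673 -0.4497  0.3225] tgt [ 0.4672 -0.45    0.308 ] lid now [ 0.5076 -0.4091  0.1424] xaxis [-2.0e-04 -2.2e-03 -1.0e+00] F [-0.2 -0.5 -2.8] q [ 0.6   0.73  0.2   1.6  -0.18  0.83 -1.48]
3 rows of [4.8, 0.1, -0.0, -0.0, -0.0005, -0.0006]
```

step_arm --pt "5 0 0 0 0 0" --pt "5 0 0 0 0 0" --pt "5 0 0 0 0 0" --pt "4 0 0 0 0 0" --pt "0 0 0 0 0 0"

```text
t: 9.98
tcp_pos: [0.4677, -0.4501, 0.3029]
ee_rot: [-1.763, 0.732, 1.759]
wrist_force: [-0.3, 0.9, -3.0]
finger_gap: 0.0063
```

```bash
python3 go.py .5075 -.409 .112 -135 3
```

```text
t 9.975 now [ 0.4677 -0.4501  0.3029] tgt [ 0.4672 -0.45    0.292 ] lid now [ 0.5082 -0.4097  0.1228] xaxis [ 0.0011 -0.0033 -1.    ] F [-0.3  0.9 -3. ] q [ 0.61  0.75  0.2   1.62 -0.19  0.79 -1.47]
3 rows of [3.6, 0.1, 0.1, 0.0, -0.001, -0.0005]
```

step_arm --pt "3.5 0 0 0 0 0" --pt "3 0 0 0 0 0" --pt "2 0 0 0 0 0" --pt "0 0 0 0 0 0"

```text
t: 10.48
tcp_pos: [0.4678, -0.4502, 0.2941]
ee_rot: [-1.764, 0.732, 1.758]
wrist_force: [-0.5, -1.0, -3.3]
finger_gap: 0.0067
```

```bash
python3 go.py .5075 -.409 .112 -135 1
```

```text
t 10.475 now [ 0.4678 -0.4502  0.2941] tgt [ 0.4672 -0.45    0.292 ] lid now [ 0.5084 -0.4099  0.114 ] xaxis [ 0.0016 -0.0038 -1.    ] F [-0.5 -1.  -3.3] q [ 0.61  0.76  0.19  1.62 -0.19  0.77 -1.47]
1 rows of [2.1, 0.3, 0.6, 0.0001, -0.0038, -0.0015]
```

Not touching yet; 1 mm steps until contact.

step_arm --pt "1.5 0 0 0 0 0" --pt "1 0 0 0 0 0" --pt "0 0 0 0 0 0"

```text
t: 10.85
tcp_pos: [0.4679, -0.4504, 0.2919]
ee_rot: [-1.764, 0.732, 1.758]
wrist_force: [0.6, 0.5, -1.9]
finger_gap: 0.0066
```

```bash
python3 go.py .5075 -.409 .112 -135 1; python3 held.py w6 50 85 90 1;python3 grey.py w6.npz .112 1
```

```text
t 10.85 now [ 0.4679 -0.4504  0.2919] tgt [ 0.4672 -0.45    0.292 ] lid now [ 0.5086 -0.4101  0.1118] xaxis [ 0.0022 -0.0042 -1.    ] F [ 0.6  0.5 -1.9] q [ 0.61  0.76  0.19  1.62 -0.19  0.77 -1.47]
1 rows of [-0.1, 0.3, 0.8, 0.0001, -0.0045, -0.0014]
mask 33548 rim pts 6915 11382 R 0.0596 org tool [ 0.1793 -0.0578  0.0016] n tool [-1.    -0.001 -0.006] world n [0.002 0.001 1.   ] org w [ 0.5081 -0.4092  0.1126]
contour 504 798 R 0.0635 org tool [ 0.1793 -0.0571 -0.0004]
10.85 [ 0.61  0.76  0.19  1.62 -0.19  0.77 -1.47] [ 0.4679 -0.4504  0.2919] [ 0.6  0.5 -1.9]
8309 z [0.1095 0.1124 0.1134] [array([ 0.5082, -0.41  ]), np.float64(0.0592)]
n [0.    0.004 1.   ] 7289
```

step_arm --pt "0.8 0 0 0 0 0" --pt "0 0 0 0 0 0"

```text
t: 11.15
tcp_pos: [0.4679, -0.4504, 0.2918]
ee_rot: [-1.765, 0.732, 1.757]
wrist_force: [-0.9, 0.5, -1.6]
finger_gap: 0.0065
```

step_arm --pt "2 0 0 0 0 0" --pt "1 0 0 0 0 0"

```text
t: 11.4
tcp_pos: [0.4678, -0.4505, 0.2916]
ee_rot: [-1.765, 0.732, 1.756]
wrist_force: [-2.7, 1.5, 3.0]
finger_gap: 0.0066
```

Seated on contact: the force reversed and z stopped. I'll open just enough to release, then look.

step_arm --pt "0 0 0 0 0 0" --pt "0 0 0 0 0 0" --pt "0 0 0 0 0 0" --grip 0.4

```text
t: 11.78
tcp_pos: [0.4685, -0.4509, 0.292]
ee_rot: [-1.768, 0.733, 1.754]
wrist_force: [0.2, 0.0, 0.1]
finger_gap: 0.0331
```

step_arm --pt "-15 0 0 0 0 0" --pt "-30 0 0 0 0 0" --pt "-40 0 0 0 0 0" --pt "-40 0 0 0 0 0" --pt "0 0 0 0 0 0"

```text
t: 12.4
tcp_pos: [0.468, -0.4506, 0.4242]
ee_rot: [-1.771, 0.735, 1.752]
wrist_force: [0.1, -0.5, -0.0]
finger_gap: 0.0376
```

```bash
python3 - <<'E'
from h import *
from rig import ctrl
s=ctrl.sense(); d=ctrl.get_image("wrist"); cv2.imwrite("pics/w7.png",d["frame"][:,:,::-1]); np.savez("w7.npz",**d,**s); print(s["tcp_pos"],s["qpos"].round(2))
E
python3 grey.py w7.npz .112 1
```

```text
[ 0.46796921 -0.45059706  0.42418195] [ 0.59  0.62  0.23  1.51 -0.15  1.03 -1.5 ]
3986 z [0.1102 0.1123 0.1133] [array([ 0.5081, -0.4092]), np.float64(0.0594)]
n [ 0.001 -0.     1.   ] 3562
```

View pics/w7.png

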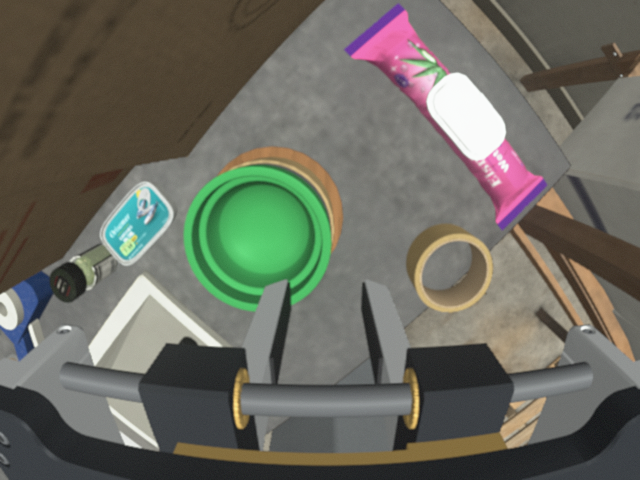

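Green is home: its rim is at 0.1123 against 0.0882 for grey, centred to about 1–2 mm and level. On to orange, with the tool flipped half a turn because j7 would otherwise pass its limit.

```bash
cat > pre2.py <<'E'
import sys
from h import *
from rig import ctrl
n=np.array([.018,.605,.796]);n/=np.linalg.norm(n); up=np.array([0,0,1])-n*n[2]; up/=np.linalg.norm(up)
org=np.array([.4400,.2790,.0850]); g=org+.06*up
s=ctrl.sense(); print(s["t"],s["qpos"].round(2),s["tcp_pos"].round(3),Ro.from_rotvec(s["ee_rot"]).as_matrix().round(3).tolist())
if __name__=="__main__": rows(s,g+n*float(sys.argv[1]),frame(-n,-up),int(sys.argv[2]))
E
cat > down.py <<'E'
import sys
from h import *
from rig import ctrl
s=ctrl.sense(); x,y,z,h=[float(a) for a in sys.argv[1:5]]; h=np.radians(h)
print(s["t"],s["tcp_pos"].round(3),s["qpos"].round(2)); rows(s,(x,y,z),frame([0,0,-1],[np.cos(h),np.sin(h),0]),int(sys.argv[5]))
E
python3 down.py .43 -.17 .55 -23 12
```

```text
12.45 [ 0.468 -0.45   0.422] [ 0.59  0.62  0.23  1.51 -0.15  1.03 -1.5 ]
12 rows of [-10.7, -27.7, 0.6, -0.1629, -0.0004, -0.0006]
```

step_arm --pt "-60 0 0 0 0 0" --pt "-50 0 0 -0.1 0 0" --pt "0 -27.7 0.6 -0.163 0 0" --pt "0 -27.7 0.6 -0.163 0 0" --pt "0 -27.7 0.6 -0.163 0 0" --pt "0 -27.7 0.6 -0.163 0 0" --pt "0 -27.7 0.6 -0.163 0 0" --pt "0 -27.7 0.6 -0.163 0 0" --pt "0 -27.7 0.6 -0.163 0 0" --pt "0 -27.7 0.6 -0.163 0 0" --pt "0 -27.7 0.6 -0.163 0 0" --pt "0 -27.7 0.6 -0.163 0 0" --pt "0 -27.7 0.6 -0.163 0 0" --grip 0.5

```text
t: 14.08
tcp_pos: [0.4173, -0.1803, 0.5218]
ee_rot: [1.491, 1.014, -1.513]
wrist_force: [-0.2, 0.3, -0.1]
finger_gap: 0.047
```

```bash
python3 down.py .42 .20 .52 70 11
```

```text
14.075 [ 0.417 -0.18   0.522] [ 0.56  0.23 -0.26  1.85  0.06  1.1  -0.13]
11 rows of [0.1, 13.1, -36.4, -0.1474, -0.0017, 0.0016]
```

step_arm --pt "0 13.1 -36.4 -0.147 -0.0017 0.0016" --pt "0 13.1 -36.4 -0.147 -0.0017 0.0016" --pt "0 13.1 -36.4 -0.147 -0.0017 0.0016" --pt "0 13.1 -36.4 -0.147 -0.0017 0.0016" --pt "0 13.1 -36.4 -0.147 -0.0017 0.0016" --pt "0 13.1 -36.4 -0.147 -0.0017 0.0016" --pt "0 13.1 -36.4 -0.147 -0.0017 0.0016" --pt "0 13.1 -36.4 -0.147 -0.0017 0.0016" --pt "0 13.1 -36.4 -0.147 -0.0017 0.0016" --pt "0 13.1 -36.4 -0.147 -0.0017 0.0016" --pt "0 13.1 -36.4 -0.147 -0.0017 0.0016"

```text
t: 15.45
tcp_pos: [0.4087, 0.2069, 0.5123]
ee_rot: [0.238, 1.579, -0.242]
wrist_force: [-0.3, 0.2, 0.2]
finger_gap: 0.0467
```

```bash
python3 pre2.py .25 8
```

```text
15.45 [ 0.07  0.31 -0.79  1.85  0.22  1.1   0.47] [0.409 0.207 0.512] [[-0.022, 0.3, 0.954], [0.001, 0.954, -0.3], [-1.0, -0.006, -0.021]]
8 rows of [17.0, 28.8, -0.3, -0.0322, -0.0138, -0.0804]
```

step_arm --pt "17 28.8 -0.3 -0.032 -0.0138 -0.08" --pt "17 28.8 -0.3 -0.032 -0.0138 -0.08" --pt "17 28.8 -0.3 -0.032 -0.0138 -0.08" --pt "17 28.8 -0.3 -0.032 -0.0138 -0.08" --pt "17 28.8 -0.3 -0.032 -0.0138 -0.08" --pt "17 28.8 -0.3 -0.032 -0.0138 -0.08" --pt "17 28.8 -0.3 -0.032 -0.0138 -0.08" --pt "17 28.8 -0.3 -0.032 -0.0138 -0.08" --pt "0 0 0 0 0 0"

```text
t: 16.58
tcp_pos: [0.4382, 0.385, 0.3041]
ee_rot: [-0.522, 1.52, -0.542]
wrist_force: [-0.3, -0.2, 0.4]
finger_gap: 0.0467
```

```bash
python3 pre2.py .25 2; python3 - <<'E'
from h import *
from rig import ctrl
s=ctrl.sense(); d=ctrl.get_image("wrist"); np.savez("w8.npz",**d,**s); cv2.imwrite("pics/w8.png",d["frame"][:,:,::-1])
lidfit(d,s,5,12,150,np.array([.44,.279,.08]))
E
```

```text
16.575 [-0.57  0.87 -0.57  1.58  0.69  1.54  0.16] [0.438 0.385 0.304] [[-0.019, 0.006, 1.0], [-0.627, 0.778, -0.017], [-0.778, -0.628, -0.01]]
2 rows of [-5.6, -6.0, 2.4, 0.0083, -0.0001, 0.0143]
n [0.012 0.604 0.797] 12136 h [0.024  0.0245 0.0248] R 0.0593 org [0.4382 0.2814 0.0852]
contour R 0.0621 org [0.4358 0.2806 0.0858]
```

View pics/w8.png

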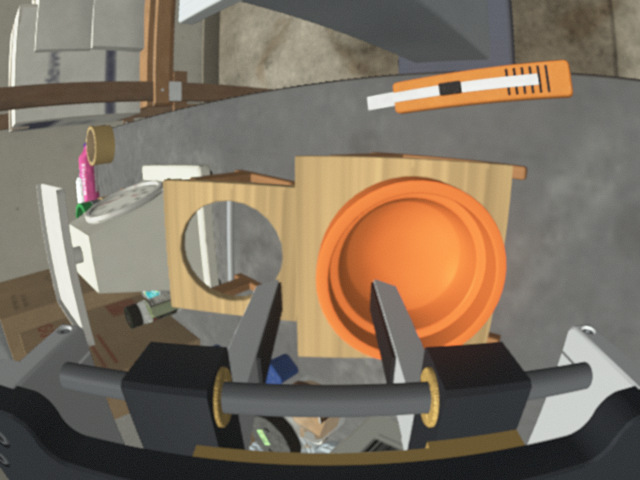

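The orange lid is centred at (412,268), and its rear edge at about u=318 lies between the fingers at u=265 and 385. The fit gives its origin as (0.438, 0.281, 0.0855).

```bash
sed -i 's/n=np.array(.*);n\/=/n=np.array([.013,.604,.797]);n\/=/; s/org=np.array(\[[^]]*\])/org=np.array([.4380,.2810,.0852])/' pre2.py; python3 pre2.py .21 4
```

```text
16.625 [-0.56  0.87 -0.57  1.58  0.69  1.54  0.16] [0.439 0.384 0.306] [[-0.018, 0.009, 1.0], [-0.626, 0.779, -0.018], [-0.779, -0.626, -0.008]]
4 rows of [7.1, -2.2, 0.4, 0.0019, -0.0011, 0.0071]
```

step_arm --pt "7 -2.2 0.4 0.0019 -0.001 0.007" --pt "7 -2.2 0.4 0.0019 -0.001 0.007" --pt "7 -2.2 0.4 0.0019 -0.001 0.007" --pt "7 -2.2 0.4 0.0019 -0.001 0.007" --pt "0 0 0 0 0 0"

```text
t: 17.25
tcp_pos: [0.4418, 0.3554, 0.2928]
ee_rot: [-0.481, 1.515, -0.526]
wrist_force: [-0.9, 1.2, 0.2]
finger_gap: 0.0468
```

```bash
python3 pre2.py .1785 3
```

```text
17.25 [-0.52  0.86 -0.57  1.65  0.72  1.45  0.13] [0.442 0.355 0.293] [[-0.012, 0.026, 1.0], [-0.599, 0.8, -0.028], [-0.8, -0.6, 0.006]]
3 rows of [10.6, 2.0, -0.8, -0.0029, 0.0003, -0.0019]
```

step_arm --pt "10.5 2 -0.8 -0.003 0 -0.002" --pt "10.5 2 -0.8 -0.003 0 -0.002" --pt "8.5 1.6 -0.6 -0.003 0 -0.002" --pt "0 0 0 0 0 0"

```text
t: 17.75
tcp_pos: [0.439, 0.3415, 0.2635]
ee_rot: [-0.494, 1.517, -0.524]
wrist_force: [-0.2, 0.0, -0.2]
finger_gap: 0.0469
```

```bash
python3 pre2.py .178 1
```

```text
17.75 [-0.51  0.89 -0.56  1.7   0.74  1.39  0.11] [0.439 0.341 0.263] [[-0.012, 0.015, 1.0], [-0.605, 0.796, -0.02], [-0.796, -0.605, -0.001]]
1 rows of [0.6, -0.5, 0.3, 0.0018, 0.0006, 0.0008]
```

step_arm --pt "0.6 -0.5 0.3 0 0 0" --pt "0 0 0 0 0 0" --pt "0 0 0 0 0 0" --pt "0 0 0 0 0 0" --pt "0 0 0 0 0 0" --grip 0 --squeeze 50

```text
t: 18.38
tcp_pos: [0.4393, 0.3418, 0.2642]
ee_rot: [-0.493, 1.516, -0.522]
wrist_force: [1.0, 0.4, 0.1]
finger_gap: 0.0063
```

step_arm --pt "-15 0 0 0 0 0" --pt "-25 0 0 0 0 0" --pt "-30 0 0 0 0 0" --pt "-30 0 0 0 0 0" --pt "0 0 0 0 0 0"

```text
t: 19.0
tcp_pos: [0.4399, 0.4057, 0.3476]
ee_rot: [-0.492, 1.518, -0.519]
wrist_force: [-0.0, -0.4, -3.7]
finger_gap: 0.0064
```

```bash
python3 held.py w9 4 12 150 -1; echo "[.180,.058,.001]">off.txt; python3 go.py .42 .24 .40 80 9
```

```text
mask 28159 rim pts 6806 11253 R 0.0596 org tool [0.1793 0.0583 0.0003] n tool [-1.    -0.001  0.003] world n [0.015 0.6   0.8  ] org w [0.4388 0.3445 0.1692]
contour 506 803 R 0.0635 org tool [ 0.1793  0.0575 -0.0016]
19.0 [-0.58  0.83 -0.59  1.51  0.66  1.6   0.19] [0.4399 0.4057 0.3476] [-0.  -0.4 -3.7]
t 19.05 now [0.4401 0.4044 0.3465] tgt [0.4089 0.1831 0.58  ] lid now [0.4395 0.3421 0.1679] xaxis [-0.0133 -0.6028 -0.7977] F [ 0.3 -0.8 -1.5] q [-0.58  0.83 -0.59  1.51  0.66  1.6   0.19]
9 rows of [-15.8, -32.9, -0.9, 0.0168, 0.0053, 0.0718]
```

Held square, with the lid centre in tool coordinates at (0.179, 0.058, 0).

step_arm --pt "-15.8 -32.9 -0.9 0.017 0.005 0.072" --pt "-15.8 -32.9 -0.9 0.017 0.005 0.072" --pt "-15.8 -32.9 -0.9 0.017 0.005 0.072" --pt "-15.8 -32.9 -0.9 0.017 0.005 0.072" --pt "-15.8 -32.9 -0.9 0.017 0.005 0.072" --pt "-15.8 -32.9 -0.9 0.017 0.005 0.072" --pt "-15.8 -32.9 -0.9 0.017 0.005 0.072" --pt "-15.8 -32.9 -0.9 0.017 0.005 0.072" --pt "-15.8 -32.9 -0.9 0.017 0.005 0.072"

```text
t: 20.18
tcp_pos: [0.4071, 0.1685, 0.5721]
ee_rot: [0.142, 1.58, -0.151]
wrist_force: [0.4, -0.4, -1.8]
finger_gap: 0.0065
```

```bash
echo "[.1795,.058,-.0005]">off.txt; python3 go.py .46 -.38 .38 45 18
```

```text
t 20.175 now [0.4071 0.1685 0.5721] tgt [ 0.4193 -0.4214  0.5595] lid now [0.4147 0.2248 0.3923] xaxis [-0.0147 -0.0044 -0.9999] F [ 0.4 -0.4 -1.8] q [ 0.2   0.22 -0.81  1.77  0.16  1.23  0.73]
18 rows of [0.7, -29.3, 15.7, 0.0333, -0.0006, 0.0006]
```

step_arm --pt "0.7 -29.3 15.7 0.033 0 0" --pt "0.7 -29.3 15.7 0.033 0 0" --pt "0.7 -29.3 15.7 0.033 0 0" --pt "0.7 -29.3 15.7 0.033 0 0" --pt "0.7 -29.3 15.7 0.033 0 0" --pt "0.7 -29.3 15.7 0.033 0 0" --pt "0.7 -29.3 15.7 0.033 0 0" --pt "0.7 -29.3 15.7 0.033 0 0" --pt "0.7 -29.3 15.7 0.033 0 0" --pt "0.7 -29.3 15.7 0.033 0 0" --pt "0.7 -29.3 15.7 0.033 0 0" --pt "0.7 -29.3 15.7 0.033 0 0" --pt "0.7 -29.3 15.7 0.033 0 0" --pt "0.7 -29.3 15.7 0.033 0 0" --pt "0.7 -29.3 15.7 0.033 0 0" --pt "0.7 -29.3 15.7 0.033 0 0" --pt "0.7 -29.3 15.7 0.033 0 0" --pt "0.7 -29.3 15.7 0.033 0 0" --pt "0 0 0 0 0 0"

```text
t: 22.55
tcp_pos: [0.3843, -0.4573, 0.5422]
ee_rot: [0.633, 1.539, -0.684]
wrist_force: [0.0, 1.1, -1.6]
finger_gap: 0.0063
```

```bash
python3 go.py .508 -.409 .24 45 6
```

```text
t 22.55 now [ 0.3843 -0.4573  0.5422] tgt [ 0.4673 -0.4504  0.4195] lid now [ 0.4134 -0.4183  0.3599] xaxis [-0.0751 -0.0013 -0.9972] F [ 0.   1.1 -1.6] q [ 1.03  0.47 -0.36  1.44  0.21  1.32  1.38]
6 rows of [19.8, 11.5, 9.2, -0.0083, -0.0085, 0.0092]
```

step_arm --pt "19.8 11.5 9.2 -0.0083 -0.0085 0.0092" --pt "19.8 11.5 9.2 -0.0083 -0.0085 0.0092" --pt "19.8 11.5 9.2 -0.0083 -0.0085 0.0092" --pt "19.8 11.5 9.2 -0.0083 -0.0085 0.0092" --pt "19.8 11.5 9.2 -0.0083 -0.0085 0.0092" --pt "19.8 11.5 9.2 -0.0083 -0.0085 0.0092" --pt "0 0 0 0 0 0"

```text
t: 23.42
tcp_pos: [0.467, -0.4466, 0.4118]
ee_rot: [0.618, 1.492, -0.607]
wrist_force: [-0.1, -0.1, -0.8]
finger_gap: 0.0066
```

```bash
python3 go.py .508 -.409 .20 45 3; python3 held.py w10 4 12 150 -1; python3 grey.py w10.npz .112 1
```

```text
t 23.425 now [ 0.467  -0.4466  0.4118] tgt [ 0.4673 -0.4504  0.3795] lid now [ 0.5065 -0.4033  0.2324] xaxis [-0.006   0.0099 -0.9999] F [-0.1 -0.1 -0.8] q [ 0.94  0.64 -0.37  1.51  0.25  1.05  1.3 ]
3 rows of [10.7, -0.8, 1.0, 0.0009, -0.0037, -0.0009]
mask 9036 rim pts 144 162 R 0.0147 org tool [0.1762 0.0023 0.0072] n tool [-0.046  0.999  0.026] world n [0.723 0.69  0.049] org w [ 0.4727 -0.4482  0.2355]
contour 4 679 R 0.0061 org tool [0.1794 0.0025 0.0027]
23.425 [ 0.94  0.64 -0.37  1.51  0.25  1.05  1.3 ] [ 0.467  -0.4466  0.4118] [-0.1 -0.1 -0.8]
1744 z [0.1111 0.1122 0.1132] [array([ 0.5053, -0.4081]), np.float64(0.0582)]
n [-0.004 -0.002  1.   ] 1662
```

The held-lid fit broke down, so I'm looking.

View pics/w10.png

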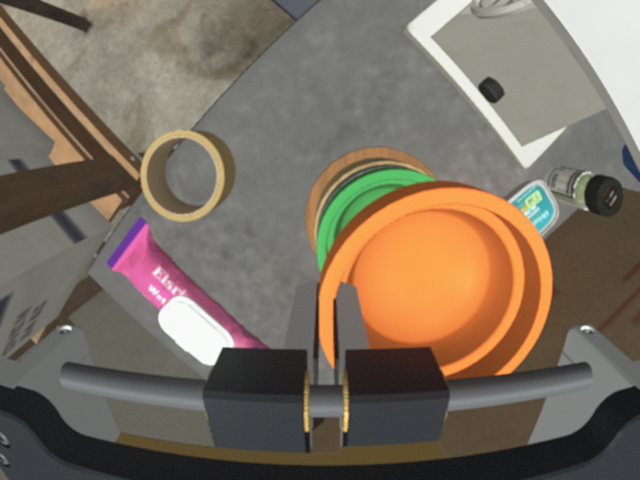

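The lid is held fine, with its centre at (435,285). Only the hue window was too tight.

```bash
sed 's/^s=ctrl.sense.*$/s=d=dict(np.load(sys.argv[1]+".npz"))/' held.py > held_re.py; python3 held_re.py w10 3 18 140 -1
```

```text
mask 33460 rim pts 6998 11623 R 0.0596 org tool [0.179  0.0577 0.0011] n tool [-1.     0.001  0.004] world n [ 0.009 -0.012  1.   ] org w [ 0.5074 -0.4047  0.2329]
contour 503 797 R 0.0636 org tool [ 0.179   0.057  -0.0008]
23.425 [ 0.94  0.64 -0.37  1.51  0.25  1.05  1.3 ] [ 0.467  -0.4466  0.4118] [-0.1 -0.1 -0.8]
```

step_arm --pt "10.7 -0.8 1 0.0009 -0.0037 -0.0009" --pt "10.7 -0.8 1 0.0009 -0.0037 -0.0009" --pt "10.7 -0.8 1 0.0009 -0.0037 -0.0009" --pt "0 0 0 0 0 0"

```text
t: 23.98
tcp_pos: [0.4653, -0.4521, 0.3805]
ee_rot: [0.613, 1.479, -0.619]
wrist_force: [-0.1, -0.1, -1.6]
finger_gap: 0.0065
```

```bash
python3 go.py .508 -.4093 .17 45 3; python3 held.py w11 3 18 140 -1; python3 grey.py w11.npz .112 1
```

```text
t 23.975 now [ 0.4653 -0.4521  0.3805] tgt [ 0.4673 -0.4507  0.3495] lid now [ 0.5062 -0.4116  0.2008] xaxis [ 7.0e-04 -4.4e-03 -1.0e+00] F [-0.1 -0.1 -1.6] q [ 0.93  0.67 -0.36  1.54  0.27  0.97  1.28]
3 rows of [10.3, 0.8, 0.1, -0.0011, 0.0012, 0.0009]
mask 33461 rim pts 6956 11624 R 0.0596 org tool [0.1789 0.0577 0.0011] n tool [-1.     0.001  0.003] world n [0.002 0.003 1.   ] org w [ 0.5071 -0.413   0.2014]
contour 506 800 R 0.0636 org tool [ 0.1789  0.0569 -0.0008]
23.975 [ 0.93  0.67 -0.36  1.54  0.27  0.97  1.28] [ 0.4653 -0.4521  0.3805] [-0.1 -0.1 -1.6]
2074 z [0.111  0.1122 0.1132] [array([ 0.5053, -0.4078]), np.float64(0.0582)]
n [-0.002 -0.002  1.   ] 1949
```

step_arm --pt "10.3 1.2 -0.2 -0.001 0.001 0.001" --pt "10.3 1 -0.2 -0.001 0.001 0.001" --pt "8 0.8 0 0 0 0" --pt "0 0 0 0 0 0"

```text
t: 24.52
tcp_pos: [0.4678, -0.4495, 0.3506]
ee_rot: [0.614, 1.479, -0.615]
wrist_force: [-0.9, -0.4, -2.3]
finger_gap: 0.0067
```

```bash
python3 go.py .5085 -.4093 .15 45 4
```

```text
t 24.525 now [ 0.4678 -0.4495  0.3506] tgt [ 0.4678 -0.4507  0.3295] lid now [ 0.5088 -0.4086  0.1711] xaxis [ 0.0021 -0.002  -1.    ] F [-0.9 -0.4 -2.3] q [ 0.93  0.7  -0.35  1.57  0.28  0.92  1.27]
4 rows of [5.3, -0.2, 0.2, -0.0002, 0.0007, -0.0]
```

step_arm --pt "5 -0.2 0.2 0 0.0007 0" --pt "5 -0.2 0.2 0 0.0007 0" --pt "5 -0.2 0.2 0 0.0007 0" --pt "4 0 0 0 0 0" --pt "0 0 0 0 0 0"

```text
t: 25.15
tcp_pos: [0.4679, -0.4507, 0.3306]
ee_rot: [0.614, 1.481, -0.615]
wrist_force: [-0.1, -0.5, -2.0]
finger_gap: 0.0065
```

```bash
python3 go.py .5085 -.4093 .137 45 4
```

```text
t 25.15 now [ 0.4679 -0.4507  0.3306] tgt [ 0.4678 -0.4507  0.3165] lid now [ 0.5088 -0.4096  0.1511] xaxis [ 0.001 -0.001 -1.   ] F [-0.1 -0.5 -2. ] q [ 0.92  0.73 -0.34  1.58  0.29  0.88  1.26]
4 rows of [3.5, -0.0, -0.0, -0.0003, 0.0004, 0.0]
```

step_arm --pt "3.5 0 0 0 0 0" --pt "3.5 0 0 0 0 0" --pt "3 0 0 0 0 0" --pt "2 0 0 0 0 0" --pt "0 0 0 0 0 0"

```text
t: 25.78
tcp_pos: [0.4681, -0.4508, 0.3181]
ee_rot: [0.614, 1.48, -0.615]
wrist_force: [0.5, 0.4, -0.9]
finger_gap: 0.0067
```

```bash
python3 go.py .5085 -.4093 .136 45 2; python3 held.py w12 3 18 140 -1
```

```text
t 25.775 now [ 0.4681 -0.4508  0.3181] tgt [ 0.4678 -0.4507  0.3155] lid now [ 0.509  -0.4097  0.1386] xaxis [ 0.0014 -0.0014 -1.    ] F [ 0.5  0.4 -0.9] q [ 0.92  0.74 -0.34  1.59  0.3   0.86  1.25]
2 rows of [1.3, -0.1, -0.1, -0.0006, 0.001, -0.0]
mask 33447 rim pts 6946 11610 R 0.0596 org tool [0.1789 0.0577 0.001 ] n tool [-1.     0.     0.003] world n [ 0.001 -0.001  1.   ] org w [ 0.5099 -0.411   0.1391]
contour 504 798 R 0.0636 org tool [ 0.1789  0.0569 -0.0008]
25.775 [ 0.92  0.74 -0.34  1.59  0.3   0.86  1.25] [ 0.4681 -0.4508  0.3181] [ 0.5  0.4 -0.9]
```

step_arm --pt "1.5 0 0 0 0 0" --pt "1 0 0 0 0 0" --pt "0 0 0 0 0 0"

```text
t: 26.2
tcp_pos: [0.468, -0.4505, 0.316]
ee_rot: [0.614, 1.481, -0.615]
wrist_force: [-0.1, 0.2, -0.7]
finger_gap: 0.0062
```

step_arm --pt "1.5 0 0 0 0 0" --pt "1.5 0 0 0 0 0"

```text
t: 26.45
tcp_pos: [0.468, -0.4504, 0.315]
ee_rot: [0.613, 1.48, -0.616]
wrist_force: [-4.2, 2.6, 12.4]
finger_gap: 0.0065
```

The force jumped at the seat height, so it is home. Releasing.

step_arm --pt "0 0 0 0 0 0" --pt "0 0 0 0 0 0" --pt "0 0 0 0 0 0" --grip 0.4

```text
t: 26.82
tcp_pos: [0.4687, -0.451, 0.3162]
ee_rot: [0.613, 1.476, -0.616]
wrist_force: [0.3, -0.7, -0.8]
finger_gap: 0.033
```

step_arm --pt "-15 0 0 0 0 0" --pt "-30 0 0 0 0 0" --pt "-40 0 0 0 0 0" --pt "-40 0 0 0 0 0" --pt "0 0 0 0 0 0"

```text
t: 27.45
tcp_pos: [0.4688, -0.4505, 0.4482]
ee_rot: [0.612, 1.474, -0.616]
wrist_force: [0.0, 0.1, -0.4]
finger_gap: 0.0376
```

```bash
python3 - <<'E'
from h import *
from rig import ctrl
s=ctrl.sense(); d=ctrl.get_image("wrist"); np.savez("w13.npz",**d,**s); print(s["t"],s["tcp_pos"],s["wrist_force"].round(1))
W=wcloud(d,s); H=hsv(d); cv2.imwrite("pics/w13.png",d["frame"][:,:,::-1])
r=np.linalg.norm(W[...,:2]-(.508,-.409),axis=-1)
for nm,zc,lo,hi in(("orange",.136,3,18),("green",.112,50,85)):
    m=np.isfinite(r)&(abs(W[...,2]-zc)<.007)&(abs(r-.06)<.009)&(H[...,0]>=lo)&(H[...,0]<=hi)&(H[...,1]>90); p=W[m]
    if len(p)<50: print(nm,len(p)); continue
    c,n,k=plane(p,300,.0015); q=p[abs((p-c)@n)<.0015]; print(nm,len(p),"n",n.round(3),"z",np.median(q[:,2]).round(4),[x.round(4) for x in circ(q[:,:2])])
E
```

```text
27.45 [ 0.46879893 -0.45048491  0.44821723] [ 0.   0.1 -0.4]
orange 4256 n [ 0.    -0.001  1.   ] z 0.1362 [array([ 0.5099, -0.4101]), np.float64(0.0598)]
green 361 n [ 0.006 -0.006  1.   ] z 0.112 [array([ 0.5091, -0.4091]), np.float64(0.0642)]
```

View pics/w13.png

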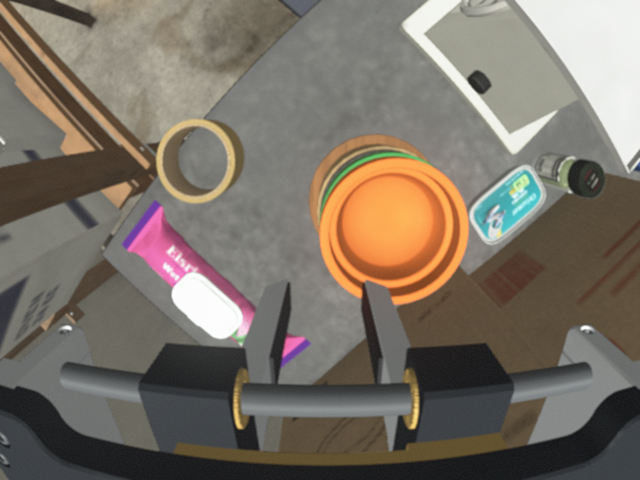

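The orange lid at (392,230) sits level on the green one: rims at 0.1362 and 0.1120, centres about 1.3 mm apart. The gripper is clear. Handing in.

```bash
python3 -c "
from rig import ctrl
print(ctrl.close_job())"
```

```text
the job is handed in; nothing more can be done
None
```

I put the green lid into the grey one and the orange lid into the green one. Each was pinched at its high rear skirt, drawn straight out of its cradle, levelled, lowered until it touched, then released. The job was handed in at about 27.5 s; no verdict is reported.

**Last checks (wrist camera):**
- **Heights:** the rims stand at 88.2 mm (grey), 112.0 mm (green) and 136.2 mm (orange). That is 24 mm per step, which is fully home.
- **Level and centring:** all rims are level within 0.01 rad. Orange is about 1.3 mm off green, and green about 1–2 mm off grey.
- **Clear of the work:** the gripper is about 130 mm above its release height and reads almost no force.
- **Bystanders:** I did not measure their positions again. The fish tin, spice jar and pink packet look undisturbed in the last picture. The jar of spread and the price labeller are not in that view, but the arm never came near them.

**What disagreed:**
- **Held orange lid:** one measurement failed because my colour window was too narrow. A wider window fixed it.
- **Green lid's position:** a partly hidden view put its centre about 3 mm from the other estimates. I discarded it and used the clear view and the arm's own position.

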